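Post the washed cake mould into the steriliser through its sprung flap

TASK

Take the washed wooden cake mould (the thick one with the round hollow in its head) out of the draining rack and put it head first through the spring-loaded flap of the steriliser. Press it firmly home, without ramming it, until you feel it bottom on the tool rest inside, then draw out so that the flap springs fully shut behind it. Leave the flat turner in the rack and everything else on the table where it is.

Things in the scene. Friction and masses are not known exactly. Their poses are not given: they have to be found in the camera images.
- steriliser: Countertop utensil steriliser: white enamelled housing 210 deep (x) x 150 wide (y) x 238 mm high, fixed. Origin: under its middle on the table; its front (towards the robot) is its -x. The upper front is a face that slopes up to the back, 38 deg from horizontal, with the mouth in it.
- mouth: Mouth of the steriliser: a 2 mm high dark steel frame round an opening 84 wide (y) x 46 mm (x). Origin: centre of the opening, on the sloping face. z points out of it (38 deg from vertical, back to the robot), x up the slope, y along the width. Go in along -z, with the tool tilted 38 deg: a straight chute of the same section runs down along -z.
- flap (a joint): Polished flap that shuts the mouth, hinged at its upper edge (x = 22.5, z = -3 mm in the mouth's frame), 44 mm long, swings inward only. rad: 0 shut, about 1 with the mould in it, 1.4 limit. Its spring gives 1 N at the tip when shut, 2 to 3 N open. Its nylon lip drags on what lies in the mouth (1 to 4 N), which can keep the mould from sliding on; it clears the tail once that is 37 mm in.
- rack: Wire draining rack, fixed, 220 wide (y) x 150 deep (x) x 95 mm high; two places at y = +50 and -50 mm. Tools stand head down on a sloping ledge and lean 25 deg towards the robot (its -x) on two cross wires, 22 and 78 mm up from the tool's foot; wire pins stand between the places. Handles stick out free above the upper wire. Origin: under its middle on the table.
- mould: Wooden cake mould, 150 long, 0.11 to 0.23 kg: block head 74 wide x 85 long x 22 mm thick with a round 54 mm hollow in front, then a straight handle 26 wide (y) x 16 thick (x = 1 to 17 mm), z = 85 to 150 mm. Origin: middle of the back face at the head's end: the foot. z runs from foot to tail, x through the thickness (back 0, front 22 mm). In either place of the rack; draw it out along its z.
- mould_tail (a point): Centre of the mould's handle end (x = 9, z = 150 mm in its frame). With the mould lying in the chute, back face down, the end spans x = -22 to -6 mm of the mouth's frame; fingers that follow it in must keep clear of the mouth's lower edge, so push near the middle of the opening.
- mould_foot (a point): Centre of the mould's head end (x = 11, z = 0 mm in its frame), which goes into the steriliser first.
- turner: Bystander in the rack's other place: flat wooden turner, 167 mm long, only 12 mm thick, head 70 wide, handle 25 wide, no hollow; stays there. Origin: middle of its back face at the head's end, z up to the tail.
- bowl_empty_b: bystander: empty stainless bowl, 154 mm across, 50 high, at the right
- green_cake_6: bystander: dark green rice cake, 50 x 40 x 30 mm, between the rack and the steriliser
- purple_cake_5: bystander: purple rice cake, 62 x 40 x 24 mm, in front of the steriliser
- mouth_low (a point): Middle of the mouth's lower edge (x = -23 mm in its frame), where the chute's bearing wall begins. Across the chute's far end is a flat tool rest; users clamp it where they like, so that a mould just touching it has its tail anywhere from 40 to 50 mm inside the face: it cannot be seen, feel for it. Its seat is on rubber mounts: gives 1 mm per 4 N, 5 mm at most, then rigid.

How it is judged:
On the way, in this order (a step that is already met when the one before it is completed fails the run):
1. the head of the mould has pushed the flap open and gone in (value of joint flap above 0.3 rad and z of mould_foot in the frame of mouth below -0.03 m and distance between mould_foot and mouth below 0.1 m), for 0.1 s.
2. the mould, wholly inside, has been pressed down on the tool rest with more than 5 N (distance between mould_tail and mouth below 0.07 m and z of mould_tail in the frame of mouth below -0.038 m and z of mould_foot in the frame of mouth below -0.17 m and contact force between mould and steriliser above 5 N), for 0.1 s.
At the end, for the whole second after the job is handed in: The mould lies still inside the steriliser's chute, head first, its tail more than 38 mm and its foot more than 170 mm inside the mouth (tail within 70 mm of the mouth's centre), and the flap is shut (under 0.06 rad) (distance between mould_tail and mouth below 0.07 m and z of mould_tail in the frame of mouth below -0.038 m and z of mould_foot in the frame of mouth below -0.17 m and value of joint flap below 0.06 rad and linear speed of mould below 0.02 m/s); the robot touches nothing.
It fails at once if the mould is rammed: more than 45 N between it and the steriliser (contact force between mould and steriliser above 45 N).
It fails at once if the turner, the bowl or a loose cake is moved more than 30 mm (distance of any of turner, bowl_empty_b, green_cake_6, purple_cake_5 from where it was at the start of the episode above 0.03 m).
It also fails if it takes over 58 s, if anything falls off the work surface, if the arm or the gripper's body presses on something with over 40 N, if the wrist force passes 120 N, or if a joint passes its speed limit or range.

ROBOT

A 7-joint arm with a two-finger parallel gripper is mounted at the origin on the work surface; the furniture and walls round the work are solid. World frame = base frame: x ahead of the robot, y to its left, z up, the work surface at z = 0. Lengths are in m, angles in rad, forces in N, time in s.
With the tool pointing down it reaches from about 0.425 to 0.925 m from the base axis. Payload 6.8 kg.
Tool frame: the origin (TCP) lies at the very end of the fingers, on their centre line; the grasp point (between the pads) lies 19 mm behind it; z points along the fingers, y is the line along which they close (so a half turn about z gives the same grasp; the last joint's range is limited). The gripper opens to 85 mm and grips with 20 to 120 N. Pads are 22 mm wide; open, the fingers measure 114 mm over their backs; the gripper's body (76 mm by 85 mm) begins 54 mm behind the grasp point. The pads swing forward as they close: fully open they stand 13 mm farther back than shut.
Start: joints at [-1.208, 0.477, 0.022, 1.555, -0.011, 1.109, -0.083], TCP at [0.306, 0.602, 0.231] pointing down, gripper open.
Joint ranges: [-2.96, 2.96], [-0.34, 2.1], [-1.41, 1.46], [0.24, 2.44], [-1.37, 4.51], [0.17, 1.92], [-2.96, 2.96]. Speed limits (rad/s): [2.39, 2.39, 3.14, 3.14, 3.14, 3.14, 3.14].

INTERFACE

Orientations are given as a unit quaternion [w, x, y, z].
In Python, from station import * gives the robot as it stands.
- The arm moves only by the tool jog_arm, never from a script. Its argument "moves" is one flat list of numbers, 7 for each row, row after row: the shift along the tool's x, y, z normalised to -1 to 1, where 1 is 20 mm, then the turn, a rotation vector about the tool's x, y, z normalised to -1 to 1, where 1 is 4 degrees, then the opening, from 0 (shut) to 1 (fully open). In form: [x, y, z, rx, ry, rz, claw, x, y, z, rx, ry, rz, claw, ...]. A call has exactly 8 rows; each row shifts and turns the commanded pose from where the row before left it, along the tool's axes as they then stand; what a row does not reach is not made up. A row lasts 1/12 s, in which the tool goes at most 41.7 mm and 7.16 degrees, less where a joint would pass 70% of its speed; a pose out of reach is approached as far as the arm can. A call with a number of a shift or a turn outside -1 to 1 is refused whole. A call with a gripper value outside its range is refused whole. The fingers move at their own pace and stop on an object; "grip_force" is the grip in N (left out, the last holds). Time passes only in rows, so rows that do not move let the fingers close, or fill a call up. It gives the time, the measured TCP pose, the force, the opening and the grip force at its end, in the units of the state.
- get_obs(): the state, without advancing time (a new reading comes with each control period).
- read_camera(name): name is "scene" or "top" or "wrist"; returns a dict with "color" (420x560x3 uint8, blue, green, red), "fx", "fy", "cx", "cy" (pixels), "k1" (the pictures are not rectified: a ray, as slopes to the right and down, at radius r is drawn at 1 + k1 r^2 times it, then the intrinsics apply), "rvec" (rotation vector, rad) and "tvec" (3), from world to camera coordinates, as OpenCV has them. Camera axes: x right, y down, z forward; pixel columns grow to the right and rows downward; lengths in m; the calibration is good to about 2 mm. A picture is of the moment at which its call begins. There is no depth.
- hand_in(): hands the job in; it is judged then, once.
The state is a dict: "t": time; "q": joint angles; "joint_vel": joint speeds; "joint_torque": joint torques, N m; "eef_pos": TCP position; "tool_rot": TCP orientation; "contact_force": force on the tool from outside, world axes, zero at the start; "torque": the same for the moment, N m; "gripper_width": opening from 0.0 (shut) to 1.0 (fully open); "grasp_force": force on a finger pad.
Only numpy, scipy, OpenCV 4.12 (cv2) and the standard library are available. Lean on these libraries where they do the work, as an engineer would, in place of code of your own. Each camera call takes 0.05 s, during which the arm holds its last target. There are 200 camera calls.

## Working session

There is one attempt and no reset: what is moved stays moved. The work goes in short steps, Python scripts to look and compute and a tool call to move; the robot and the scene stay as the last step left them, time stands still between calls to the robot, and variables do not carry over. Pictures are saved under pics/ and viewed, at most 10 in all, crops included, and the job is handed in when it is done.

Besides the shell and the picture viewer there is one more tool, called as a command line: name --argument value ..., lists and objects as JSON in quotes. jog_arm: Moves the arm, as the interface text tells. Scaled input: -1 to 1 covers 20 mm each way for a shift and 4 degrees each way for a turn. Its arguments: {"type":"object","properties":{"moves":{"type":"array"},"grip_force":{"type":"number"}},"required":["moves"]}

```bash
mkdir -p pics; ls; python3 - <<'E'
from station import *
import cv2,numpy as np
o=get_obs();print({k:np.round(v,3) for k,v in o.items()})
a=read_camera("scene");b=read_camera("top")
for n,c in(("scene",a),("top",b)):
    cv2.imwrite(f"pics/{n}.png",c["color"]);print(n,{k:np.round(c[k],4) for k in c if k!="color"})
E
```

```text
pics
{'t': np.float64(0.0), 'q': array([-1.208,  0.478,  0.022,  1.556, -0.012,  1.109, -0.083]), 'joint_vel': array([-0.   ,  0.001, -0.001,  0.   ,  0.001,  0.001,  0.002]), 'joint_torque': array([-1.0000e-03, -5.9645e+01,  1.6070e+00, -2.8120e+01,  1.2000e-02,
        9.0000e-03,  0.0000e+00]), 'eef_pos': array([0.306, 0.601, 0.23 ]), 'tool_rot': array([-0.   ,  0.233,  0.972, -0.001]), 'contact_force': array([-0.884,  0.964,  0.454]), 'torque': array([ 0.014, -0.002,  0.024]), 'grasp_force': np.float64(0.0), 'gripper_width': np.float64(0.997)}
scene {'fx': np.float64(512.5526), 'fy': np.float64(512.5526), 'cx': np.float64(276.7421), 'cy': np.float64(220.6119), 'k1': np.float64(-0.1012), 'rvec': array([ 2.3273, -0.7347,  0.2663]), 'tvec': array([-0.4941,  0.1983,  1.2038])}
top {'fx': np.float64(532.1603), 'fy': np.float64(532.1603), 'cx': np.float64(276.4532), 'cy': np.float64(214.7886), 'k1': np.float64(-0.0383), 'rvec': array([ 2.1112, -2.132 ,  0.1675]), 'tvec': array([-0.1411,  0.5264,  1.2378])}
```

View pics/scene.png

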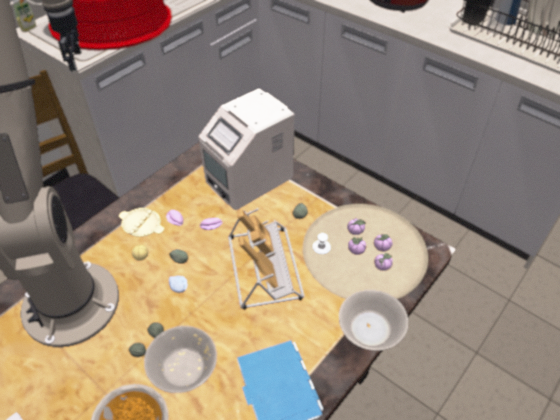

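View pics/top.png

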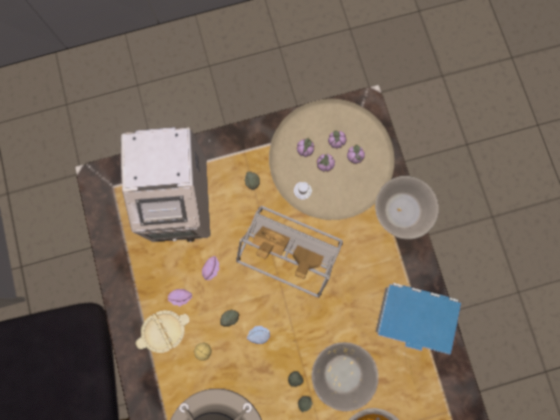

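The scene view shows the steriliser at about (248,150) and the rack at about (265,260). The top view puts them at (162,185) and (290,250), with two wooden tools in the rack. Next I'll enlarge both views.

```bash
cat > h.py <<'E'
import cv2,numpy as np
from scipy.spatial.transform import Rotation as R
def K(c): return np.array([[c["fx"],0,c["cx"]],[0,c["fy"],c["cy"]],[0,0,1.]])
def ray(c,px):
    d=np.array([c["k1"],0,0,0,0])
    u=cv2.undistortPoints(np.array(px,float).reshape(-1,1,2),K(c),d).reshape(-1,2)
    Rm=cv2.Rodrigues(np.array(c["rvec"],float))[0]
    D=np.c_[u,np.ones(len(u))]@Rm; O=-Rm.T@np.array(c["tvec"],float).ravel()
    return O,D/np.linalg.norm(D,axis=1)[:,None]
def plane(c,px,z):
    O,D=ray(c,px); return O+D*((z-O[2])/D[:,2])[:,None]
def tri(c1,p1,c2,p2):
    O1,D1=ray(c1,p1);O2,D2=ray(c2,p2);out=[]
    for a,b in zip(D1,D2):
        s=np.linalg.lstsq(np.c_[a,-b],O2-O1,rcond=None)[0]
        A=O1+s[0]*a;B=O2+s[1]*b; out.append(np.r_[(A+B)/2,np.linalg.norm(A-B)])
    return np.array(out)
def proj(c,P): return cv2.projectPoints(np.array(P,float).reshape(-1,1,3),np.array(c["rvec"],float),np.array(c["tvec"],float),K(c),np.array([c["k1"],0,0,0,0]))[0].reshape(-1,2)
E
python3 - <<'E'
import cv2,numpy as np
s=cv2.imread("pics/scene.png");t=cv2.imread("pics/top.png")
def cr(i,x,y,w,h,f):
    return cv2.resize(i[y:y+h,x:x+w],None,fx=f,fy=f,interpolation=cv2.INTER_CUBIC)
a=cr(s,190,85,100,75,4);b=cr(s,220,205,100,75,4);c=cr(t,115,170,100,75,4);d=cr(t,235,205,100,75,4)
cv2.imwrite("pics/crop1.png",np.vstack([np.hstack([a,b]),np.hstack([c,d])]))
E
```

```text
(no output)
```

View pics/crop1.png

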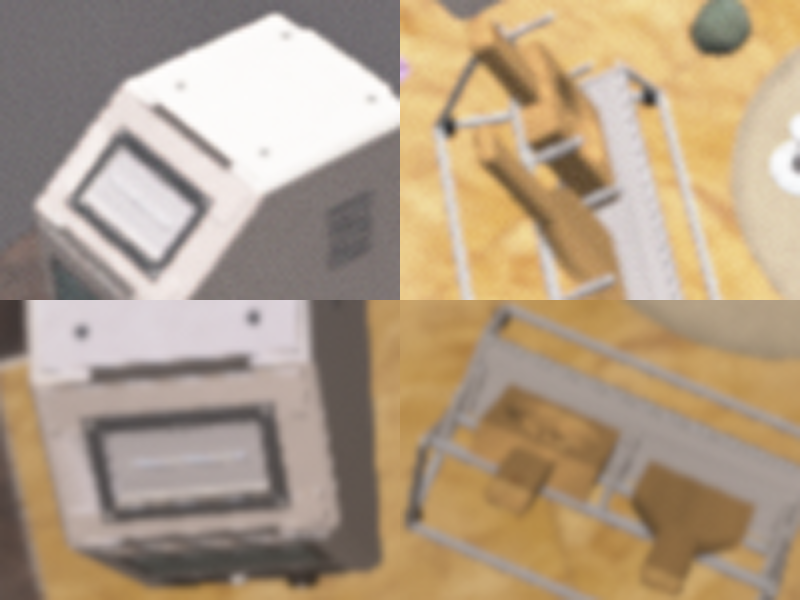

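The mould, with its thick block and hollow facing up, is in the rack's left (+y) place. Its tail is near (512,500) in the lower right crop. The mouth frame shows clearly in both left crops.

```bash
python3 - <<'E'
from station import *
from h import *
a=read_camera("scene");b=read_camera("top")
S=lambda L,o:np.array(L)/4+np.array(o)
# mouth outer corners: +y up, -y up, -y low, +y low
ps=S([(122,132),(213,205),(157,275),(70,203)],(190,85)); pt=S([(88,113),(275,102),(288,212),(103,220)],(115,170))
M=tri(a,ps,b,pt);print(M.round(4))
c=M[:,:3].mean(0);up=M[0,:3]+M[1,:3]-M[2,:3]-M[3,:3];yy=M[0,:3]+M[3,:3]-M[1,:3]-M[2,:3]
print("c",c,"up",np.linalg.norm(up)/2,up/np.linalg.norm(up),"y",np.linalg.norm(yy)/2,yy/np.linalg.norm(yy),"slope",np.degrees(np.arctan2(up[2],np.hypot(up[0],up[1]))),"yaw",np.degrees(np.arctan2(-yy[0],yy[1])),"yawtop",np.degrees(np.arctan2(up[1],up[0])))
# tails: mould, turner ; rack top corners
ps=S([(83,40),(88,150)],(220,205)); pt=S([(112,198),(262,275)],(235,205))
print("tails",tri(a,ps,b,pt).round(4))
# rack black corner blobs: scene (445,127),(648,95) ; top: (415,515)front-left (500,318) back-left
ps=S([(45,127),(248,95)],(220,205)); pt=S([(12,215),(100,18)],(235,205))
print("rack L corners front/back",tri(a,ps,b,pt).round(4))
print("top on z=.1",plane(b,S([(12,215),(100,18),(368,290)],(235,205)),.09).round(4))
E
```

```text
[[0.5311 0.1451 0.2182 0.0042]
 [0.536  0.045  0.222  0.0017]
 [0.4861 0.041  0.1921 0.0061]
 [0.4831 0.1436 0.1826 0.0033]]
c [0.50906579 0.09366763 0.20371745] up 0.058988508227544874 [0.83021765 0.04715002 0.55544174] y 0.10167953540823978 [-0.03931632  0.99709429 -0.06524725] slope 33.74114632201539 yaw 2.2580538249247786 yawtop 3.2504707900132446
tails [[ 0.419  -0.1185  0.1547  0.0019]
 [ 0.3744 -0.1984  0.1675  0.001 ]]
rack L corners front/back [[ 4.234e-01 -5.020e-02  5.000e-03  1.000e-04]
 [ 5.459e-01 -1.048e-01  6.400e-03  5.000e-04]]
top on z=.1 [[ 0.4155 -0.0579  0.09  ]
 [ 0.5299 -0.1088  0.09  ]
 [ 0.3708 -0.2608  0.09  ]]
```

jog_arm --moves '[-0.8, -1, -0.7, 0, 0, 0, 1, -0.8, -1, -0.7, 0, 0, 0, 1, -0.8, -1, -0.7, 0, 0, 0, 1, -0.8, -1, -0.7, 0, 0, 0, 1, -0.8, -1, -0.7, 0, 0, 0, 1, -0.8, -1, -0.7, 0, 0, 0, 1, -0.8, -1, -0.7, 0, 0, 0, 1, -0.8, -1, -0.7, 0, 0, 0, 1]'

```text
t: 0.87
eef_pos: [0.3477, 0.3994, 0.3438]
tool_rot: [-0.0, 0.233, 0.972, -0.0]
contact_force: [-0.0, -0.3, -0.5]
gripper_width: 1.002
grasp_force: 0.0
```

jog_arm --moves '[-0.8, -1, 0, 0, 0, 0, 1, -0.8, -1, 0, 0, 0, 0, 1, -0.8, -1, 0, 0, 0, 0, 1, -0.8, -1, 0, 0, 0, 0, 1, -0.8, -1, 0, 0, 0, 0, 1, -0.8, -1, 0, 0, 0, 0, 1, -0.8, -1, 0, 0, 0, 0, 1, -0.8, -1, 0, 0, 0, 0, 1]'

```text
t: 1.53
eef_pos: [0.3891, 0.1989, 0.3433]
tool_rot: [-0.0, 0.233, 0.972, 0.0]
contact_force: [0.4, -0.2, 1.2]
gripper_width: 1.003
grasp_force: 0.0
```

jog_arm --moves '[-0.8, -1, 0, 0, 0, 0, 1, -0.8, -1, 0, 0, 0, 0, 1, -0.8, -1, 0, 0, 0, 0, 1, -0.8, -1, 0, 0, 0, 0, 1, -0.8, -1, 0, 0, 0, 0, 1, -0.8, -1, 0, 0, 0, 0, 1, -0.8, -1, 0, 0, 0, 0, 1, 0, 0, 0, 0, 0, 0, 1]'

```text
t: 2.2
eef_pos: [0.4259, 0.0197, 0.3435]
tool_rot: [0.0, 0.237, 0.972, -0.0]
contact_force: [-0.5, -0.7, -0.7]
gripper_width: 1.003
grasp_force: 0.0
```

jog_arm --moves '[-0.2, -0.9, 0.3, 0, -0.9, 0, 1, -0.2, -0.9, 0.3, 0, -0.9, 0, 1, -0.2, -0.9, 0.3, 0, -0.9, 0, 1, -0.2, -0.9, 0.3, 0, -0.9, 0, 1, -0.2, -0.9, 0.2, 0, -0.9, 0, 1, -0.2, -0.9, 0.2, 0, -0.9, 0, 1, -0.2, -0.9, 0.2, 0, -0.9, 0, 1, 0, 0, 0, 0, 0, 0, 1]'

```text
t: 2.87
eef_pos: [0.3955, -0.1029, 0.3123]
tool_rot: [0.205, 0.232, 0.949, -0.05]
contact_force: [-1.6, -0.8, -0.5]
gripper_width: 0.998
grasp_force: 0.0
```

```bash
python3 - <<'E'
from station import *
import cv2,numpy as np
c=read_camera("wrist");cv2.imwrite("pics/w1.png",c["color"]);print({k:np.round(c[k],4) for k in c if k!="color"})
o=get_obs();print(o["eef_pos"],o["tool_rot"],o["q"].round(2))
import pickle;pickle.dump((c,o),open("w1.pkl","wb"))
E
```

```text
{'fx': np.float64(315.508), 'fy': np.float64(315.508), 'cx': np.float64(276.9515), 'cy': np.float64(213.1224), 'k1': np.float64(-0.0731), 'rvec': array([-2.0881, -1.2697, -0.508 ]), 'tvec': array([-0.0907, -0.4713,  0.1146])}
[ 0.39689412 -0.10107608  0.31314818] [ 0.20504306  0.23102281  0.94980135 -0.04963058] [-0.37 -0.33  0.22  2.3   0.42  0.86  0.71]
```

View pics/w1.png

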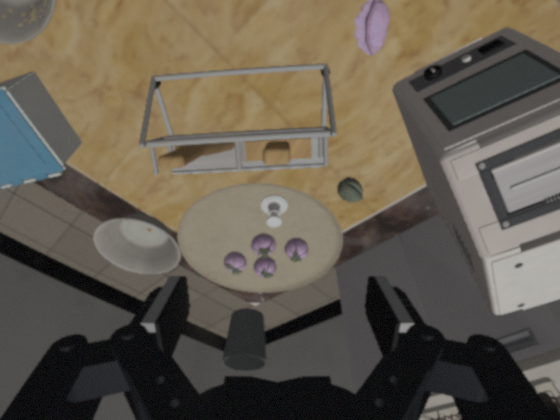

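The wrist view shows the rack from the robot side. The mould's tail patch is near (277,152) and the turner is near (185,155). I'll segment the wood to measure it.

```bash
python3 - <<'E'
from h import *
import pickle
c,o=pickle.load(open("w1.pkl","rb"));i=c["color"]
O,D=ray(c,[(277,152)]);print("cam",O,D)
Rt=R.from_quat(np.roll(o["tool_rot"],-1)).as_matrix();print(Rt.round(3))
print("pred tail px",proj(c,[(.419,-.1185,.155),(.3744,-.1984,.1675)]))
a=cv2.resize(i[60:180,130:350],None,fx=3.6,fy=3.6,interpolation=cv2.INTER_CUBIC);cv2.imwrite("pics/w1c.png",a)
E
```

```text
cam [ 0.27456436 -0.0401976   0.40797736] [[ 0.47848035 -0.24756232 -0.84247816]]
[[-0.809  0.459  0.367]
 [ 0.418  0.888 -0.189]
 [-0.412  0.    -0.911]]
pred tail px [[273.63349256 154.26375345]
 [173.47459317 159.64594068]]
```

View pics/w1c.png

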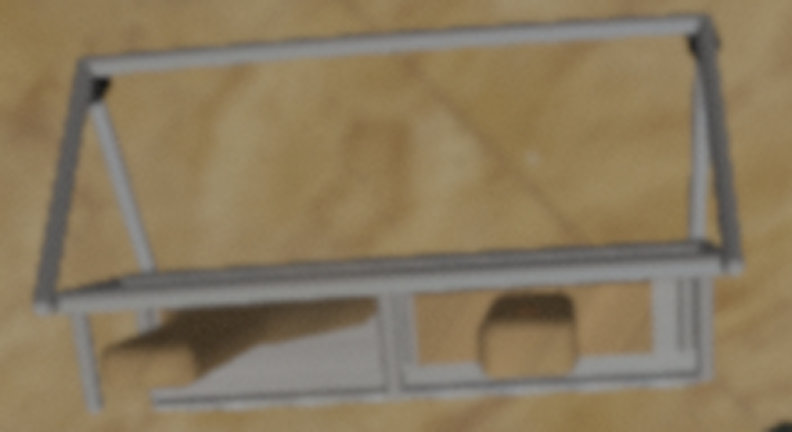

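The crop shows the mould's tail face centred at about (528,346), which is (276.7,156.1) in the full picture. The turner's tail is at about (171.4,163), and the rack's front bar runs from (153.6,78) to (325.8,65.6).

```bash
python3 - <<'E'
from station import *
from h import *
import pickle
c,o=pickle.load(open("w1.pkl","rb"));a=read_camera("scene");b=read_camera("top")
W=lambda L:np.array(L)/3.6+[130,60]
S=lambda L,o:np.array(L)/4+np.array(o)
w=W([(528,346),(149,372)])
print("wt",tri(c,w,b,S([(112,198),(262,275)],(235,205))).round(4))
print("ws",tri(c,w,a,S([(83,40),(88,150)],(220,205))).round(4))
B=plane(c,W([(85,65),(705,20)]),.006);print("front bar",B,np.linalg.norm(B[1]-B[0]));d=B[1]-B[0];print("yaw",np.degrees(np.arctan2(-d[0],d[1])))
T=tri(c,W([(735,265)]),a,S([(45,127)],(220,205)));print(T)
U=plane(c,W([(45,300),(735,265)]),.095);d=U[1]-U[0];print("top wire",U,np.linalg.norm(d),np.degrees(np.arctan2(-d[0],d[1])))
E=plane(c,W([(480,346),(577,342)]),.152);d=E[1]-E[0];print("tail w",np.linalg.norm(d),np.degrees(np.arctan2(-d[0],d[1])))
M=ray(c,[(277,152)])
E
```

```text
wt [[ 4.187e-01 -1.170e-01  1.590e-01  3.400e-03]
 [ 3.743e-01 -1.986e-01  1.736e-01  4.000e-04]]
ws [[ 0.4217 -0.1173  0.1535  0.0023]
 [ 0.374  -0.2003  0.1708  0.0024]]
front bar [[ 0.33132096 -0.24636408  0.006     ]
 [ 0.41907943 -0.04711413  0.006     ]] 0.21772021909278838
yaw -23.77081023702169
[[ 0.43765566 -0.0738343   0.06495388  0.07115885]]
top wire [[ 0.3699187  -0.26334461  0.095     ]
 [ 0.46009698 -0.06466524  0.095     ]] 0.21818711096899157 -24.412751388249983
tail w 0.025803073148684543 -24.608158748333345
```

```bash
cat >> h.py <<'E'
def frame(yaw,tilt):  # tool pointing ahead-down, tilt deg, x = -x of the tool held
    y=np.radians(yaw);t=np.radians(tilt);rx=np.array([np.cos(y),np.sin(y),0]);ry=np.array([-np.sin(y),np.cos(y),0])
    z=np.sin(t)*rx-np.cos(t)*np.array([0,0,1]);return np.c_[np.cross(ry,z),ry,z]
def delta(o,p,Rd):
    Rt=R.from_quat(np.roll(o["tool_rot"],-1)).as_matrix()
    print("turn/4deg",(np.degrees(R.from_matrix(Rt.T@Rd).as_rotvec())/4).round(2),"then shift/20mm",(Rd.T@(np.array(p)-o["eef_pos"])/.02).round(2))
MT=np.array([.420,-.1173,.1555])
E
python3 - <<'E'
from station import *
from h import *
o=get_obs();F=frame(-24.2,25)
for d in(-.04,.035): delta(o,MT+F[:,2]*d-.004*F[:,0],F)
E
```

```text
turn/4deg [-0.27 -0.15 -0.65] then shift/20mm [ 1.94 -0.43  5.76]
turn/4deg [-0.27 -0.15 -0.65] then shift/20mm [ 1.94 -0.43  9.51]
```

jog_arm --moves '[0, 0, 0, -0.27, -0.15, -0.65, 0.7, 0.39, -0.09, 0.8, 0, 0, 0, 0.7, 0.39, -0.09, 0.8, 0, 0, 0, 0.7, 0.39, -0.09, 0.8, 0, 0, 0, 0.7, 0.39, -0.08, 0.8, 0, 0, 0, 0.7, 0.38, -0.08, 0.8, 0, 0, 0, 0.7, 0, 0, 0.8, 0, 0, 0, 0.7, 0, 0, 0, 0, 0, 0, 0.7]'

```text
t: 3.68
eef_pos: [0.4014, -0.1067, 0.2209]
tool_rot: [0.211, 0.202, 0.955, -0.047]
contact_force: [-0.3, -0.1, 0.6]
gripper_width: 0.7
grasp_force: 0.0
```

```bash
python3 - <<'E'
from station import *
from h import *
import pickle
c=read_camera("wrist");o=get_obs();F=frame(-24.2,25);pickle.dump((c,o),open("w2.pkl","wb"))
print(o["eef_pos"],o["q"].round(2));delta(o,MT+F[:,2]*.035-.004*F[:,0],F);print(proj(c,[MT]))
cv2.imwrite("pics/w2.png",c["color"])
E
```

```text
[ 0.40117769 -0.10717123  0.22179948] [-0.05 -0.17  0.    2.43  0.4   0.52  0.79]
turn/4deg [-0.04  0.    0.06] then shift/20mm [ 0.23 -0.08  5.2 ]
[[274.3031684  216.45926808]]
```

View pics/w2.png

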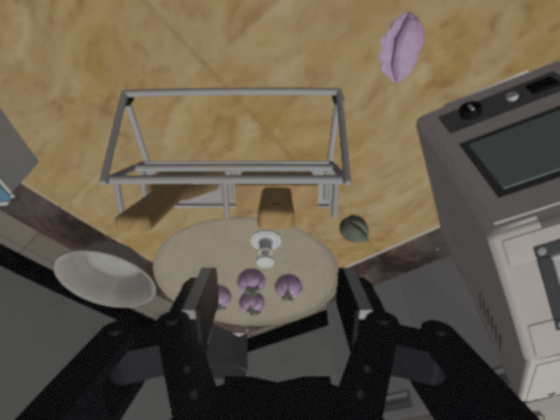

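The tail face is at about (276,215), where I predicted (274,216). The fingers straddle column 277, so they are aligned. I'll go in.

jog_arm --moves '[0.05, 0, 0.8, 0, 0, 0, 0.7, 0.05, 0, 0.8, 0, 0, 0, 0.7, 0.05, 0, 0.8, 0, 0, 0, 0.7, 0.05, 0, 0.8, 0, 0, 0, 0.7, 0, 0, 0.8, 0, 0, 0, 0.7, 0, 0, 0.8, 0, 0, 0, 0.7, 0, 0, 0.4, 0, 0, 0, 0.7, 0, 0, 0, 0, 0, 0, 0.7]'

```text
t: 4.4
eef_pos: [0.4353, -0.1239, 0.137]
tool_rot: [0.213, 0.203, 0.955, -0.05]
contact_force: [-0.1, -0.2, -0.6]
gripper_width: 0.701
grasp_force: 0.0
```

```bash
python3 - <<'E'
from station import *
from h import *
o=get_obs();F=frame(-24.2,25)
print(o["eef_pos"],o["q"].round(2),o["contact_force"]);delta(o,MT+F[:,2]*.035-.004*F[:,0],F)
E
```

```text
[ 0.43531923 -0.12386938  0.13700335] [ 0.59  0.13 -0.61  2.43  0.94  0.32  0.29] [-0.08906481 -0.19535135 -0.60659184]
turn/4deg [-0.1   0.06  0.08] then shift/20mm [ 0.16 -0.01  0.56]
```

jog_arm --moves '[0.08, 0, 0.3, 0, 0, 0, 0.7, 0.08, 0, 0.3, 0, 0, 0, 0.7, 0, 0, 0.1, 0, 0, 0, 0.7, 0, 0, 0, 0, 0, 0, 0.1, 0, 0, 0, 0, 0, 0, 0.1, 0, 0, 0, 0, 0, 0, 0.1, 0, 0, 0, 0, 0, 0, 0.1, 0, 0, 0, 0, 0, 0, 0.1]' --grip_force 50

```text
t: 5.07
eef_pos: [0.4375, -0.1255, 0.1241]
tool_rot: [0.214, 0.203, 0.954, -0.049]
contact_force: [-1.2, 1.7, 4.3]
gripper_width: 0.299
grasp_force: 51.0
```

```bash
python3 - <<'E'
from station import *
from h import *
o=get_obs();F=frame(-24.2,25)
print(o["eef_pos"],o["q"].round(2),o["contact_force"],o["gripper_width"]*85);delta(o,MT+F[:,2]*.035-.004*F[:,0],F)
E
```

```text
[ 0.4375014  -0.12548866  0.1240574 ] [ 0.71  0.19 -0.74  2.43  1.13  0.34  0.12] [-1.20332024  1.6916085   4.32408199] 25.374071375601847
turn/4deg [-0.09  0.09  0.07] then shift/20mm [ 0.01  0.01 -0.08]
```

jog_arm --moves '[0, 0, -0.6, 0, 0, 0, 0.1, 0, 0, -0.7, 0, 0, 0, 0.1, 0, 0, -0.7, 0, 0, 0, 0.1, 0, 0, -0.7, 0, 0, 0, 0.1, 0, 0, -0.7, 0, 0, 0, 0.1, 0, 0, -0.7, 0, 0, 0, 0.1, 0, 0, -0.7, 0, 0, 0, 0.1, 0, 0, 0, 0, 0, 0, 0.1]' --grip_force 70

```text
t: 5.73
eef_pos: [0.3997, -0.1084, 0.212]
tool_rot: [0.215, 0.204, 0.954, -0.05]
contact_force: [-0.1, -0.6, -2.5]
gripper_width: 0.297
grasp_force: 69.8
```

```bash
python3 - <<'E'
from station import *
from h import *
o=get_obs();F=frame(-24.2,25)
print(o["eef_pos"],o["q"].round(2),o["contact_force"],o["gripper_width"]*85);delta(o,MT+F[:,2]*-.07-.004*F[:,0],F)
E
```

```text
[ 0.39965766 -0.1084366   0.21197175] [ 0.87 -0.13 -0.82  2.41  0.18  0.42  1.04] [-0.14477428 -0.59048162 -2.4532688 ] 25.25911210281205
turn/4deg [-0.11  0.12  0.05] then shift/20mm [-0.01  0.01 -0.47]
```

jog_arm --moves '[-0.4, 0, -0.9, 0, 0, 0, 0.1, -0.4, 0, -0.9, 0, 0, 0, 0.1, -0.4, 0, -0.9, 0, 0, 0, 0.1, -0.4, 0, -0.9, 0, 0, 0, 0.1, -0.4, 0, -0.9, 0, 0, 0, 0.1, -0.4, 0, -0.9, 0, 0, 0, 0.1, -0.4, 0, -0.9, 0, 0, 0, 0.1, 0, 0, 0, 0, 0, 0, 0.1]'

```text
t: 6.4
eef_pos: [0.3989, -0.1068, 0.351]
tool_rot: [0.216, 0.204, 0.954, -0.05]
contact_force: [1.3, -0.0, -1.1]
gripper_width: 0.294
grasp_force: 69.9
```

```bash
python3 - <<'E'
from station import *
from h import *
o=get_obs();F=frame(2.7,38)
print(o["eef_pos"],o["q"].round(2),o["contact_force"],o["gripper_width"]*85)
C=np.array([.509,.0937,.2037]);delta(o,C-.163*F[:,2]+.01*F[:,0],F)
a=read_camera("scene");b=read_camera("top");import pickle;pickle.dump((a,b),open("sb.pkl","wb"))
Z=np.vstack([np.hstack([cv2.resize(i[y:y+60,x:x+80],None,fx=5,fy=5,interpolation=cv2.INTER_CUBIC) for i,x,y in((a["color"],200,110),(b["color"],122,180))]),
 np.hstack([cv2.resize(i["color"][100:310,160:440],(400,300)) for i in(a,b)])])
cv2.imwrite("pics/z.png",Z)
E
```

```text
[ 0.39889386 -0.10680537  0.3509981 ] [ 0.69 -0.33 -0.54  2.21 -0.06  0.79  1.32] [ 1.25956861 -0.03169068 -1.11771261] 24.998397760666045
turn/4deg [-3.65 -3.08 -5.67] then shift/20mm [0.33 9.75 1.33]
```

View pics/z.png

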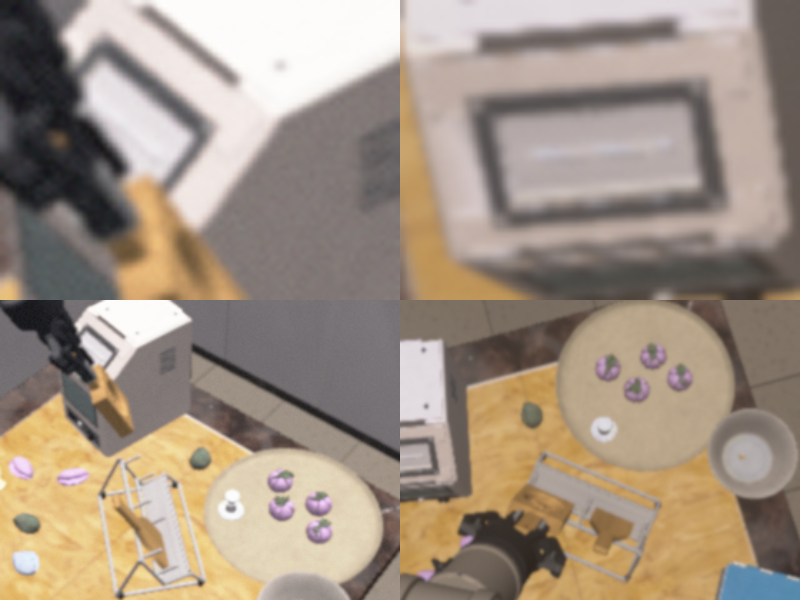

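The mould is held clear of the rack and the turner is undisturbed. In the top right crop the mouth frame's corners are at about (467,103), (712,82), (723,210) and (487,222). Now I'll turn to the mouth's orientation.

jog_arm --moves '[0, 0, 0, -0.52, -0.44, -0.81, 0.1, 0, 0, 0, -0.52, -0.44, -0.81, 0.1, 0, 0, 0, -0.52, -0.44, -0.81, 0.1, 0, 0, 0, -0.52, -0.44, -0.81, 0.1, 0, 0, 0, -0.52, -0.44, -0.81, 0.1, 0, 0, 0, -0.52, -0.44, -0.81, 0.1, 0, 0, 0, -0.52, -0.44, -0.81, 0.1, 0, 0, 0, 0, 0, 0, 0.1]'

```text
t: 7.17
eef_pos: [0.413, -0.1126, 0.3373]
tool_rot: [0.302, 0.008, 0.953, 0.003]
contact_force: [-0.7, -0.9, -2.8]
gripper_width: 0.293
grasp_force: 69.7
```

```bash
python3 - <<'E'
from station import *
from h import *
o=get_obs();F=frame(2.7,38)
print(o["eef_pos"],o["q"].round(2),o["contact_force"],o["gripper_width"]*85)
C=np.array([.509,.0937,.2037]);delta(o,C-.183*F[:,2]+.01*F[:,0],F)
E
```

```text
[ 0.41300938 -0.11257738  0.33730247] [ 0.63 -0.33 -0.3   2.32 -0.51  0.6   2.21] [-0.65601739 -0.93822711 -2.75885436] 24.926348959232683
turn/4deg [-0.4  -0.7  -0.79] then shift/20mm [ 0.45 10.08 -0.64]
```

jog_arm --moves '[0, 1, 0, -0.05, -0.1, -0.1, 0.1, 0, 1, 0, -0.05, -0.1, -0.1, 0.1, 0, 1, 0, -0.05, -0.1, -0.1, 0.1, 0, 1, 0, -0.05, -0.1, -0.1, 0.1, 0, 1, 0, -0.05, -0.1, -0.1, 0.1, 0, 1, 0, -0.05, -0.1, -0.1, 0.1, 0, 1, 0, -0.05, -0.1, -0.1, 0.1, 0, 0, 0, 0, 0, 0, 0.1]'

```text
t: 7.83
eef_pos: [0.441, 0.025, 0.3271]
tool_rot: [0.321, -0.021, 0.947, 0.01]
contact_force: [-0.7, -0.3, -2.9]
gripper_width: 0.298
grasp_force: 70.0
```

```bash
python3 - <<'E'
from station import *
from h import *
o=get_obs();F=frame(2.7,38)
print(o["eef_pos"],o["q"].round(2),o["contact_force"],o["gripper_width"]*85)
C=np.array([.509,.0937,.2037]);delta(o,C-.148*F[:,2]+.01*F[:,0],F)
c=read_camera("wrist");import pickle;pickle.dump((c,o),open("w3.pkl","wb"));cv2.imwrite("pics/w3.png",c["color"])
E
```

```text
[0.44095353 0.02495343 0.32710256] [ 0.15 -0.34 -0.34  2.37 -0.04  0.45  1.43] [-0.69648186 -0.25372491 -2.91639327] 25.29419486317352
turn/4deg [ 0.07 -0.13 -0.06] then shift/20mm [ 1.49  3.27 -0.35]
```

View pics/w3.png

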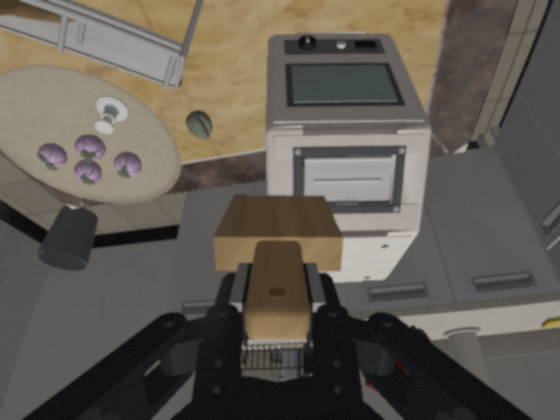

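The wrist view shows the whole mouth frame, from about (293,147) to (405,214), and the mould held straight between the fingers. I'll extract the frame quads from the wrist and top views.

```bash
python3 - <<'E'
from station import *
from h import *
import pickle
c,o=pickle.load(open("w3.pkl","rb"));a,b=pickle.load(open("sb.pkl","rb"))
def quad(i,x,y,w,h,thr):
    g=cv2.GaussianBlur(cv2.cvtColor(cv2.resize(i[y:y+h,x:x+w],None,fx=4,fy=4,interpolation=cv2.INTER_CUBIC),cv2.COLOR_BGR2GRAY),(5,5),0)
    m=(g<thr).astype(np.uint8)*255
    best=max(cv2.findContours(m,cv2.RETR_LIST,cv2.CHAIN_APPROX_NONE)[0],key=lambda k:cv2.contourArea(k) if cv2.contourArea(k)<.8*16*w*h else 0)
    k=cv2.convexHull(best);q=cv2.approxPolyN(k,4,ensure_convex=True).reshape(-1,2) if hasattr(cv2,"approxPolyN") else cv2.approxPolyDP(k,20,True).reshape(-1,2)
    print(cv2.contourArea(best)/16,thr);return (q+.5)/4-.5+[x,y]
qs=[]
for thr in(100,120): 
    w=quad(c["color"],284,136,130,86,thr);t=quad(b["color"],128,188,66,44,thr)
    # order: +y up, -y up, -y low, +y low
    s=lambda q,v:[q[np.argmax(q@np.array(k))] for k in v]
    w=s(w,[(1,1),(-1,1),(-1,-1),(1,-1)]);t=s(t,[(-1,-1),(1,-1),(1,1),(-1,1)])
    print(np.round(w,1).tolist(),np.round(t,1).tolist())
    M=tri(c,w,b,t);print(M.round(4).tolist());M=M[:,:3]
    C=M.mean(0);up=M[0]+M[1]-M[2]-M[3];yy=M[0]+M[3]-M[1]-M[2]
    print("C",C.round(4),"size",np.linalg.norm(up)/2,np.linalg.norm(yy)/2,"slope",np.degrees(np.arctan2(up[2],np.hypot(*up[:2]))),"yaw y",np.degrees(np.arctan2(-yy[0],yy[1])),"yaw up",np.degrees(np.arctan2(up[1],up[0])))
E
```

```text
7648.46875 100
225.875 100
[[399.4, 210.4], [276.4, 231.4], [293.6, 146.9], [405.1, 145.1]] [[135.6, 199.9], [181.9, 196.4], [186.6, 220.9], [141.6, 224.4]]
[[0.5279, 0.1459, 0.2249, 0.0013], [0.5278, 0.0357, 0.252, 0.0135], [0.489, 0.0438, 0.1852, 0.0012], [0.4822, 0.1428, 0.1847, 0.0022]]
C [0.5067 0.092  0.2117] size 0.06822718640122002 0.10556087100536522 slope 51.622807869484944 yaw y 1.8217558811871475 yaw up -3.3785326043320567
7909.21875 120
1174.59375 120
[[399.9, 211.9], [276.9, 229.9], [293.1, 146.4], [405.9, 144.6]] [[134.9, 199.1], [182.6, 195.9], [187.4, 221.4], [141.1, 225.1]]
[[0.5295, 0.1471, 0.2255, 0.0008], [0.5295, 0.0355, 0.2492, 0.012], [0.4879, 0.0427, 0.1855, 0.0], [0.4806, 0.1432, 0.1856, 0.0013]]
C [0.5069 0.0921 0.2115] size 0.06882139566967947 0.10677077933740084 slope 48.8246409630606 yaw y 1.9716849563125671 yaw up -2.0155697491138502
```

```bash
cat >> h.py <<'E'
C=np.array([.5098,.095,.2037])
E
python3 - <<'E'
from station import *
from h import *
import pickle
c,o=pickle.load(open("w3.pkl","rb"));a,b=pickle.load(open("sb.pkl","rb"))
f=lambda d:np.degrees(np.arctan2(-d[0],d[1]))
for nm,cam,lo,hi in(("w",c,[(293.4,146.6),(405.5,144.9)],[(294.5,214),(399.7,212)]),("t",b,[(187,221.2),(141.3,224.8)],[(182.3,196.1),(135.2,199.5)])):
    L=plane(cam,lo,.185);H=plane(cam,hi,.225);print(nm,L.round(4).tolist(),H.round(4).tolist(),f(L[1]-L[0]),f(H[1]-H[0]),(L.mean(0)+H.mean(0))/2)
g=cv2.Canny(cv2.cvtColor(c["color"],cv2.COLOR_BGR2GRAY),60,150)
# mould head/back edges in the wrist picture: head end corners, handle
Rt=R.from_quat(np.roll(o["tool_rot"],-1)).as_matrix()
# predicted mould corners in tool frame: tool x=-mould x; pad centre at mould x=13, TCP 36.6 below tail
for n,P in(("foot",[(x,y,0) for x in(0,22) for y in(-37,37)]),("head top",[(x,y,85) for x in(0,22) for y in(-37,37)]),("tail",[(x,y,150) for x in(1,17) for y in(-13,13)])):
    P=np.array(P,float);T=np.c_[13-P[:,0],P[:,1],113.4-P[:,2]]/1000
    print(n,proj(c,o["eef_pos"]+T@Rt.T).round(0).tolist())
E
```

```text
w [[0.4887, 0.043, 0.185], [0.4813, 0.144, 0.185]] [[0.5378, 0.0471, 0.225], [0.5305, 0.1479, 0.225]] 4.161349317614146 4.15012523296783 [0.50955964 0.09548581 0.205     ]
t [[0.4884, 0.0436, 0.185], [0.4816, 0.1423, 0.185]] [[0.535, 0.0471, 0.225], [0.5289, 0.1461, 0.225]] 3.9169555940382077 3.4730349925228294 [0.50845847 0.09478094 0.205     ]
foot [[233.0, 193.0], [321.0, 193.0], [234.0, 217.0], [319.0, 217.0]]
head top [[214.0, 232.0], [340.0, 232.0], [217.0, 265.0], [337.0, 265.0]]
tail [[244.0, 297.0], [310.0, 297.0], [246.0, 329.0], [308.0, 329.0]]
```

```bash
python3 - <<'E'
from station import *
from h import *
o=get_obs();F=frame(4,38);print(C-.148*F[:,2]+.006*F[:,0])
delta(o,C-.148*F[:,2]+.006*F[:,0],F)
E
```

```text
[0.41418751 0.08831412 0.31663162]
turn/4deg [-0.14 -0.14 -0.32] then shift/20mm [ 1.19  3.33 -0.27]
```

jog_arm --moves '[0, 0.5, 0, -0.14, -0.14, -0.32, 0.1, 0.2, 0.5, 0, 0, 0, 0, 0.1, 0.2, 0.5, 0, 0, 0, 0, 0.1, 0.2, 0.5, 0, 0, 0, 0, 0.1, 0.2, 0.5, 0, 0, 0, 0, 0.1, 0.2, 0.5, 0, 0, 0, 0, 0.1, 0.2, 0.3, 0, 0, 0, 0, 0.1, 0, 0, 0, 0, 0, 0, 0.1]'

```text
t: 8.55
eef_pos: [0.4213, 0.0867, 0.3104]
tool_rot: [0.325, -0.032, 0.945, 0.011]
contact_force: [-0.5, 0.5, -2.9]
gripper_width: 0.291
grasp_force: 70.0
```

```bash
python3 - <<'E'
from station import *
from h import *
o=get_obs();F=frame(4,38);print(o["eef_pos"],o["q"].round(2))
delta(o,C-.148*F[:,2]+.006*F[:,0],F)
E
```

```text
[0.42133549 0.08672899 0.31043332] [-0.15 -0.34 -0.32  2.41  0.35  0.46  0.88]
turn/4deg [-0.03 -0.01 -0.02] then shift/20mm [ 0.09  0.1  -0.46]
```

jog_arm --moves '[0.09, 0.1, 0, 0, 0, 0, 0.1, 0, 0, 0.5, 0, 0, 0, 0.1, 0, 0, 0.5, 0, 0, 0, 0.1, 0, 0, 0.4, 0, 0, 0, 0.1, 0, 0, 0.3, 0, 0, 0, 0.1, 0, 0, 0.3, 0, 0, 0, 0.1, 0, 0, 0.3, 0, 0, 0, 0.1, 0, 0, 0, 0, 0, 0, 0.1]'

```text
t: 9.22
eef_pos: [0.4491, 0.0894, 0.2734]
tool_rot: [0.325, -0.031, 0.945, 0.011]
contact_force: [-2.0, 1.2, -0.2]
gripper_width: 0.294
grasp_force: 70.2
```

```bash
cat > s.py <<'E'
from station import *
from h import *
o=get_obs();F=frame(4,38);p=F.T@(o["eef_pos"]-C)*1000;print("TCP in mouth frame x,y,z mm",-p[0].round(1),p[1].round(1),-p[2].round(1),"q",o["q"].round(2),"f tool",(F.T@o["contact_force"]).round(1),"tq",o["torque"].round(2),o["gripper_width"]*85)
delta(o,C+.006*F[:,0]-.006*F[:,2],F)
E
python3 s.py
```

```text
TCP in mouth frame x,y,z mm -5.1 -1.3 92.4 q [-0.02 -0.21 -0.44  2.42  0.5   0.33  0.74] f tool [ 1.6  1.3 -1. ] tq [0.02 1.3  0.05] 24.995588736111763
turn/4deg [-0.04 -0.01 -0.04] then shift/20mm [0.04 0.07 4.32]
```

jog_arm --moves '[0, 0.03, 0.3, 0, 0, 0, 0.1, 0, 0.03, 0.4, 0, 0, 0, 0.1, 0, 0, 0.4, 0, 0, 0, 0.1, 0, 0, 0.4, 0, 0, 0, 0.1, 0, 0, 0.4, 0, 0, 0, 0.1, 0, 0, 0.4, 0, 0, 0, 0.1, 0, 0, 0.2, 0, 0, 0, 0.1, 0, 0, 0, 0, 0, 0, 0.1]'

```text
t: 9.88
eef_pos: [0.4789, 0.0927, 0.2333]
tool_rot: [0.324, -0.032, 0.945, 0.011]
contact_force: [-2.3, 0.1, -5.8]
gripper_width: 0.291
grasp_force: 69.9
```

```bash
python3 s.py
```

```text
TCP in mouth frame x,y,z mm -6.1 -0.2 42.4 q [ 0.15 -0.06 -0.6   2.42  0.93  0.25  0.33] f tool [5.3 0.3 3.2] tq [-0.18  2.11  0.2 ] 24.77216927045284
turn/4deg [-0.03 -0.03 -0.03] then shift/20mm [-0.01  0.01  1.82]
```

jog_arm --moves '[0, 0, 0.3, 0, 0, 0, 0.1, 0, 0, 0.3, 0, 0, 0, 0.1, 0, 0, 0.3, 0, 0, 0, 0.1, 0, 0, 0.3, 0, 0, 0, 0.1, 0, 0, 0.3, 0, 0, 0, 0.1, 0, 0, 0.2, 0, 0, 0, 0.1, 0, 0, 0, 0, 0, 0, 0.1, 0, 0, 0, 0, 0, 0, 0.1]'

```text
t: 10.55
eef_pos: [0.4997, 0.0946, 0.2075]
tool_rot: [0.325, -0.032, 0.945, 0.011]
contact_force: [-1.1, -0.5, -6.0]
gripper_width: 0.295
grasp_force: 69.8
```

```bash
python3 s.py
```

```text
TCP in mouth frame x,y,z mm -5.6 0.3 9.2 q [ 0.16  0.04 -0.62  2.41  1.32  0.27 -0.04] f tool [ 4.5 -0.4  4.1] tq [-0.16  2.09  0.03] 25.10783260099493
turn/4deg [-0.02 -0.01 -0.03] then shift/20mm [ 0.02 -0.01  0.16]
```

jog_arm --moves '[0, 0, 0.3, 0, 0, 0, 0.1, 0, 0, 0.3, 0, 0, 0, 0.1, 0, 0, 0.3, 0, 0, 0, 0.1, 0, 0, 0.3, 0, 0, 0, 0.1, 0, 0, 0.3, 0, 0, 0, 0.1, 0, 0, 0.2, 0, 0, 0, 0.1, 0, 0, 0, 0, 0, 0, 0.1, 0, 0, 0, 0, 0, 0, 0.1]'

```text
t: 11.22
eef_pos: [0.5208, 0.0962, 0.181]
tool_rot: [0.325, -0.032, 0.945, 0.011]
contact_force: [-3.2, -0.3, -5.7]
gripper_width: 0.295
grasp_force: 69.9
```

```bash
python3 s.py
```

```text
TCP in mouth frame x,y,z mm -5.2 0.4 -24.7 q [ 0.15  0.14 -0.62  2.4   1.61  0.31 -0.31] f tool [ 6.1 -0.1  2.5] tq [-0.06  1.93  0.04] 25.092886053869005
turn/4deg [-0.02 -0.01 -0.03] then shift/20mm [ 0.04 -0.02 -1.53]
```

jog_arm --moves '[0.15, 0, 0, 0, 0, 0, 0.1, 0, 0, 0, 0, 0, 0, 0.5, 0, 0, 0, 0, 0, 0, 0.5, 0, 0, 0, 0, 0, 0, 0.5, 0, 0, -0.6, 0, 0, 0, 0.5, 0, 0, -0.8, 0, 0, 0, 0.5, 0, 0, -0.8, 0, 0, 0, 0.5, 0, 0, -0.8, 0, 0, 0, 0.5]'

```text
t: 11.88
eef_pos: [0.4828, 0.094, 0.2276]
tool_rot: [0.326, -0.032, 0.945, 0.011]
contact_force: [-0.1, -1.1, 0.1]
gripper_width: 0.503
grasp_force: 0.0
```

```bash
python3 s.py; python3 - <<'E'
from station import *
import cv2,pickle,numpy as np
c=read_camera("wrist");s=read_camera("scene");pickle.dump((c,s),open("w4.pkl","wb"))
cv2.imwrite("pics/w4.png",np.hstack([cv2.resize(c["color"][100:400,130:430],(400,400)),cv2.resize(s["color"][90:190,180:280],(400,400),interpolation=cv2.INTER_CUBIC)]))
E
```

```text
TCP in mouth frame x,y,z mm -6.5 0.9 35.5 q [ 0.19 -0.04 -0.64  2.42  1.04  0.25  0.22] f tool [ 0.1 -1.1 -0.2] tq [-0.15  0.66  0.01] 42.74240325731122
turn/4deg [-0.02  0.03 -0.02] then shift/20mm [-0.03 -0.05  1.47]
```

View pics/w4.png

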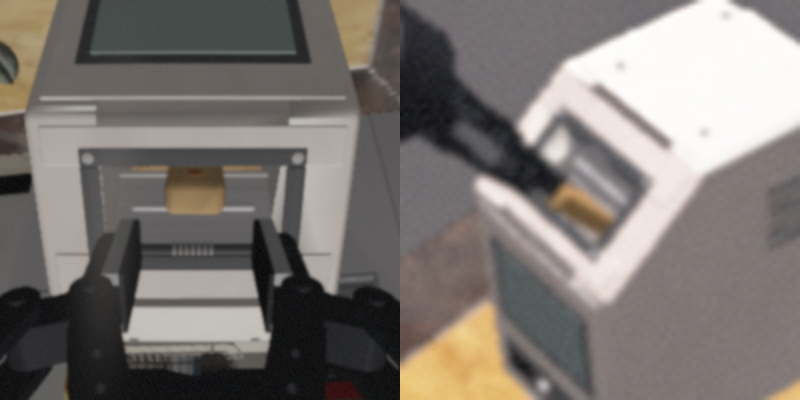

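The mould lies in the chute with its tail just inside the lower edge, held by the flap lip. I'll shut the fingers and push near the middle of the opening.

jog_arm --moves '[-0.12, -0.04, 0, 0, 0, 0, 0, 0, 0, 0, 0, 0, 0, 0, 0, 0, 0, 0, 0, 0, 0, 0, 0, 0, 0, 0, 0, 0, 0, 0, 0.3, 0, 0, 0, 0, 0, 0, 0.3, 0, 0, 0, 0, 0, 0, 0.2, 0, 0, 0, 0, 0, 0, 0, 0, 0, 0, 0]' --grip_force 30

```text
t: 12.65
eef_pos: [0.4944, 0.0937, 0.214]
tool_rot: [0.325, -0.032, 0.945, 0.011]
contact_force: [0.3, 0.1, 0.1]
gripper_width: 0.003
grasp_force: 0.0
```

```bash
python3 s.py
```

```text
TCP in mouth frame x,y,z mm -5.8 -0.3 17.6 q [ 0.19  0.02 -0.65  2.41  1.23  0.26  0.05] f tool [-0.3  0.1  0.1] tq [-0.01  0.63 -0.02] 0.2295029191584573
turn/4deg [-0.02 -0.02 -0.03] then shift/20mm [0.01 0.01 0.58]
```

jog_arm --moves '[-0.08, 0, 0.3, 0, 0, 0, 0, 0, 0, 0.3, 0, 0, 0, 0, 0, 0, 0.3, 0, 0, 0, 0, 0, 0, 0.3, 0, 0, 0, 0, 0, 0, 0.3, 0, 0, 0, 0, 0, 0, 0.3, 0, 0, 0, 0, 0, 0, 0.2, 0, 0, 0, 0, 0, 0, 0, 0, 0, 0, 0]'

```text
t: 13.32
eef_pos: [0.5196, 0.0954, 0.1833]
tool_rot: [0.324, -0.032, 0.945, 0.011]
contact_force: [-4.0, -0.9, -1.1]
gripper_width: 0.004
grasp_force: 1.9
```

```bash
python3 s.py
```

```text
TCP in mouth frame x,y,z mm -4.8 -0.3 -22.1 q [ 0.17  0.14 -0.64  2.4   1.58  0.3  -0.28] f tool [ 3.9 -0.6 -1.6] tq [-0.15  1.22  0.01] 0.3764913864901525
turn/4deg [-0.02 -0.03 -0.02] then shift/20mm [ 0.06  0.02 -1.4 ]
```

jog_arm --moves '[0, 0, 0.15, 0, 0, 0, 0, 0, 0, 0.15, 0, 0, 0, 0, 0, 0, 0.15, 0, 0, 0, 0, 0, 0, 0.15, 0, 0, 0, 0, 0, 0, 0.1, 0, 0, 0, 0, 0, 0, 0.1, 0, 0, 0, 0, 0, 0, 0, 0, 0, 0, 0, 0, 0, 0, 0, 0, 0, 0]'

```text
t: 13.98
eef_pos: [0.5297, 0.0959, 0.1716]
tool_rot: [0.325, -0.032, 0.945, 0.011]
contact_force: [-2.4, 0.5, -2.7]
gripper_width: -0.002
grasp_force: 1.6
```

```bash
python3 s.py
```

```text
TCP in mouth frame x,y,z mm -4.0 -0.5 -37.6 q [ 0.17  0.19 -0.64  2.39  1.69  0.33 -0.37] f tool [3.5 0.7 0.7] tq [-0.02  1.46 -0.  ] -0.19741249411427977
turn/4deg [-0.02 -0.   -0.03] then shift/20mm [ 0.1   0.03 -2.18]
```

jog_arm --moves '[0, 0, 0.07, 0, 0, 0, 0, 0, 0, 0.07, 0, 0, 0, 0, 0, 0, 0.06, 0, 0, 0, 0, 0, 0, 0.05, 0, 0, 0, 0, 0, 0, 0, 0, 0, 0, 0, 0, 0, 0, 0, 0, 0, 0, 0, 0, 0, 0, 0, 0, 0, 0, 0, 0, 0, 0, 0, 0]'

```text
t: 14.65
eef_pos: [0.5332, 0.0962, 0.1683]
tool_rot: [0.326, -0.032, 0.945, 0.011]
contact_force: [-3.6, -0.0, 2.8]
gripper_width: 0.002
grasp_force: 2.0
```

```bash
python3 s.py
```

```text
TCP in mouth frame x,y,z mm -3.3 -0.4 -42.4 q [ 0.17  0.2  -0.64  2.38  1.72  0.34 -0.4 ] f tool [ 1.1  0.2 -4.4] tq [-0.05  0.89  0.05] 0.14238503317354914
turn/4deg [-0.02  0.01 -0.03] then shift/20mm [ 0.13  0.02 -2.42]
```

jog_arm --moves '[0.05, 0, 0.04, 0, 0, 0, 0, 0, 0, 0.04, 0, 0, 0, 0, 0, 0, 0.02, 0, 0, 0, 0, 0, 0, 0, 0, 0, 0, 0, 0, 0, 0, 0, 0, 0, 0, 0, 0, 0, 0, 0, 0, 0, 0, 0, 0, 0, 0, 0, 0, 0, 0, 0, 0, 0, 0, 0]'

```text
t: 15.32
eef_pos: [0.5342, 0.0964, 0.1669]
tool_rot: [0.327, -0.032, 0.945, 0.011]
contact_force: [-6.9, -0.1, 8.8]
gripper_width: -0.0
grasp_force: 6.1
```

```bash
python3 s.py
```

```text
TCP in mouth frame x,y,z mm -3.4 -0.3 -44.1 q [ 0.18  0.21 -0.65  2.38  1.74  0.34 -0.41] f tool [  0.    0.4 -11.2] tq [-0.1   0.66  0.02] -0.023305826713627534
turn/4deg [-0.03  0.04 -0.02] then shift/20mm [ 0.13  0.01 -2.5 ]
```

The force is climbing about 4 N per mm, so the mould is on the rubber-mounted rest. I'll press slightly more, hold, then draw out along the axis.

jog_arm --moves '[0, 0, 0.04, 0, 0, 0, 0, 0, 0, 0, 0, 0, 0, 0, 0, 0, 0, 0, 0, 0, 0, 0, 0, 0, 0, 0, 0, 0, 0, 0, -0.1, 0, 0, 0, 0, 0, 0, -0.2, 0, 0, 0, 0, 0, 0, -0.3, 0, 0, 0, 0, 0, 0, -0.4, 0, 0, 0, 0]'

```text
t: 15.98
eef_pos: [0.5206, 0.0951, 0.1801]
tool_rot: [0.325, -0.032, 0.945, 0.011]
contact_force: [-3.1, -0.4, -1.5]
gripper_width: -0.0
grasp_force: 1.6
```

jog_arm --moves '[0, 0, -0.5, 0, 0, 0, 0, 0, 0, -0.5, 0, 0, 0, 0, 0, 0, -0.5, 0, 0, 0, 0, 0, 0, -0.5, 0, 0, 0, 0, 0, 0, -0.6, 0, 0, 0, 0, 0, 0, -0.6, 0, 0, 0, 0, 0, 0, -0.6, 0, 0, 0, 0, 0, 0, -0.6, 0, 0, 0, 0]'

```text
t: 16.65
eef_pos: [0.4675, 0.0917, 0.2513]
tool_rot: [0.326, -0.032, 0.945, 0.011]
contact_force: [1.1, -1.1, 0.8]
gripper_width: 0.001
grasp_force: 0.0
```

```bash
python3 s.py; python3 - <<'E'
from station import *
import cv2,pickle,numpy as np
c=read_camera("wrist");s=read_camera("scene")
cv2.imwrite("pics/w5.png",np.hstack([cv2.resize(c["color"][50:350,130:430],(400,400)),cv2.resize(s["color"][90:190,180:280],(400,400),interpolation=cv2.INTER_CUBIC)]))
E
```

```text
TCP in mouth frame x,y,z mm -4.1 -0.3 63.6 q [ 0.17 -0.13 -0.61  2.42  0.68  0.26  0.57] f tool [-1.3 -1.2  0. ] tq [-0.06  0.68 -0.04] 0.048696055975429864
turn/4deg [-0.02  0.02 -0.03] then shift/20mm [0.09 0.02 2.88]
```

View pics/w5.png

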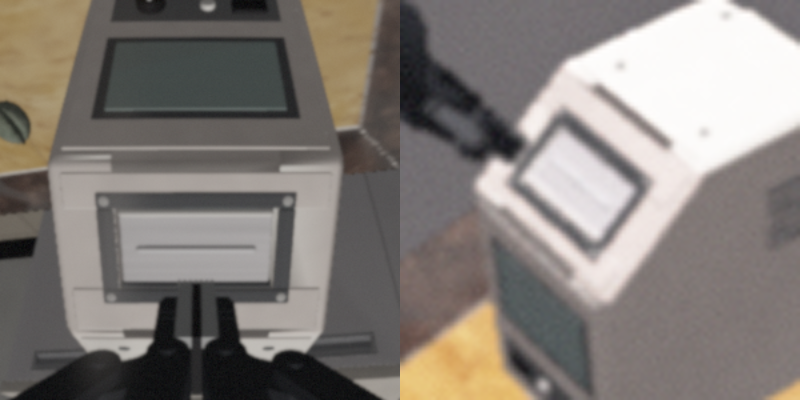

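Both views show the flap shut flush in its frame, and the fingers are clear of it by about 60 mm. Handing in.

```bash
python3 -c "
from station import *
print(hand_in())"
```

```text
the job is handed in; nothing more can be done
None
```

The mould is in the steriliser, head first, pressed onto the tool rest with at least 11 N (the last reading before a final 1 mm press); the flap is shut, the turner was left in its place, and the job was handed in at about 17 s, though no verdict came back.

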